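# Lock the bottle-rail carrier with its T-head key

### The job

The rail carrier of the bottling line is locked in only one of its two slots. Take the loose locking key with the T-shaped foot, pass the foot down through the empty slot near its middle, and turn the key a quarter turn, so that it sits upright with its collar down on the plate and its handle square across the slot; then let go. Leave the round-footed pin and the loose bottle standing where they are.

Things in the scene. Friction and masses are not known exactly. Their poses are not given: they have to be found in the camera images.
- key_handle (a point): Loose steel T-key standing upright, 86 mm tall, 0.4 kg. Point: centre of its black bar handle, 73 mm above its underside. Handle 60 (x) by 20 (y) by 26 mm high; its underside is 20 mm above the collar. Collar: 58 mm disc, 8 thick, underside 41 mm below the point; then a round shank 26 mm across, 20 long; then the foot: a bar 72 (x, parallel to the handle) by 20 (y) by 12 mm high. z up.
- slot (a point): Centre of the empty slot, on the top face of the fixed carrier's 12 mm plate, 60 mm above the bench. Slot 88 (x) by 38 mm (y), z up; hollow below, where the foot can turn either way even with the collar on the plate. Plate 160 (x) by 300 mm (y). The other slot is 150 mm off along -y, locked by an identical fixed key, handle across it. Green rail along y at x = 80 to 90 mm, 45 mm above the plate.
- pin_handle (a point): Loose pin to be left alone: like the key (same handle, collar and height; this point is its handle's centre, 73 mm above its underside) but with a round disc foot 72 mm across.
- bottle_mid (a point): Loose clear bottle with a white cap, to be left alone: 60 mm across, 150 mm tall, standing; this point is its centre, half-way up.
Not all that is in view belongs to the job. What is shaped like the part that bears key_handle but orange is not meant.

How it is judged:
By the outcome, as a careful person would: the job done as asked, in the order asked, and still so for the second after the job is handed in, with the robot touching nothing.
It also fails if it takes over 40 s, if anything falls off the work surface, if the arm or the gripper's body presses on something with over 40 N, if the wrist force passes 120 N, or if a joint passes its speed limit or range.

### The arm

A 7-joint arm with a two-finger parallel gripper is mounted at the origin on the work surface. World frame = base frame: x ahead of the robot, y to its left, z up, the work surface at z = 0. Lengths are in m, angles in rad, forces in N, time in s.
With the tool pointing down it reaches from about 0.35 to 0.9 m from the base axis. Payload 8.1 kg.
Tool frame: the origin (TCP) lies midway between the tips of the shut fingers; the grasp point (between the pads) lies 19 mm behind it; z points along the fingers, y is the line along which they close (so a half turn about z gives the same grasp; the last joint's range is limited). The gripper opens to 92 mm and grips with 3 to 60 N. Pads are 19 mm wide; open, the fingers measure 130 mm over their backs; the gripper's body (75 mm by 190 mm) begins 47 mm behind the grasp point.
Start: joints at [-1.241, 0.434, 0.025, 1.573, -0.012, 1.134, -0.075], TCP at [0.262, 0.567, 0.227] pointing down, gripper open.
Joint ranges: [-2.62, 2.62], [-0.44, 2.09], [-1.27, 1.32], [0.08, 2.57], [-1.32, 4.46], [0.12, 2], [-2.74, 2.74]. Speed limits (rad/s): [2.22, 2.22, 3.01, 3.01, 3.14, 3.14, 3.14].

### API

Orientations are given as a rotation vector (axis times angle).
In Python, from cell import arm gives the robot as it stands.
- The arm moves only by the tool move_arm, never from a script. Its argument "motion" is a list of rows, each an object of numbers: "tx", "ty", "tz": the shift along the tool's x, y, z normalised to -1 to 1, where 1 is 1000 mm; "twist": the turn about the tool's z normalised to -1 to 1, where 1 is pi/2 rad. In form: [{"tx": .., "ty": .., "tz": .., "twist": ..}, ...]. A call has 1 to 12 rows; each row shifts and turns the commanded pose from where the row before left it, along the tool's axes as they then stand; what a row does not reach is not made up. A row lasts 1/10 s, in which the tool goes at most 50 mm and 8.59 degrees, less where a joint would pass 70% of its speed; a pose out of reach is approached as far as the arm can. A call with a number of a shift or a turn outside -1 to 1 is refused whole. A call with a gripper value outside its range is refused whole. "gripper" is the gripper's target within -1 to 1 (shut at 1, half-way at 0, fully open at -1), set as the call begins (left out, the last holds). The fingers move at their own pace and stop on an object; "squeeze" is the grip in N (left out, the last holds). Time passes only in rows, so rows that do not move let the fingers close. It gives the time, the measured TCP pose, the force, the opening and the grip force at its end, in the units of the state.
- arm.observe(): the state, without advancing time (a new reading comes with each control period).
- arm.get_image(name): name is "scene" or "side" or "wrist"; returns the picture (400x640x3 uint8, red, green, blue); there is no depth.
- arm.calibration(name): a dict with "K" (3x3 intrinsics, pixels), "T" (4x4, takes a point from camera to world coordinates). Camera axes: x right, y down, z forward; pixel columns grow to the right and rows downward; lengths in m; the calibration is good to about 2 mm. A picture is of the moment at which its call begins: read the wrist's pose just before it. calibration takes no time and is no camera call; for the wrist camera it gives the pose at the moment of the call.
- arm.sign_off(): hands the job in; it is judged then, once.
Trained networks look in the newest picture that a camera, given by its name, has taken for a name from the list of things; names that differ only in an ending like _2 or _b are one class to them, and where a whole thing is asked for, a point or a joint stands for the part that bears it (a point fixed in the world has none). Each returns a list of dicts, best first, with "conf" (0 to 1); they miss things now and then, are a little off and sometimes report something else, mostly with a low value. They report only what shows in the picture. A call takes as long as a camera call. They do not tell look-alikes from the thing itself.
- arm.look_for(camera, query): "point" ([column, row] as shares, 0 to 1, of the picture: columns of its width, rows of its height, amid what is visible of it).
- arm.regions_of(camera, query): "region" (400x640 bool, what is visible of it) and "point" ([column, row] as shares, 0 to 1, of the picture: columns of its width, rows of its height, amid what is visible of it).
- arm.place_of(camera, query): "point" ([column, row] as shares, 0 to 1, of the picture: columns of its width, rows of its height: a listed point, or the origin of a listed thing).
The state is a dict: "clock": time; "joints": joint angles; "dq": joint speeds; "joint_efforts": joint torques, N m; "position": TCP position; "ee_rot": TCP orientation; "force": force on the tool from outside, world axes, zero at the start; "ft_torque": the same for the moment, N m; "width": opening from 0.0 (shut) to 1.0 (fully open); "gripper_force": force on a finger pad.
Only numpy, scipy, OpenCV 4.12 (cv2) and the standard library are available. Lean on these libraries where they do the work, as an engineer would, in place of code of your own. Each camera call takes 0.05 s, during which the arm holds its last target. There are 200 camera calls.

## Working session

There is one attempt and no reset: what is moved stays moved. The work goes in short steps, Python scripts to look and compute and a tool call to move; the robot and the scene stay as the last step left them, time stands still between calls to the robot, and variables do not carry over. Pictures are saved under pics/ and viewed, at most 10 in all, crops included, and the job is handed in when it is done.

Besides the shell and the picture viewer there is one more tool, called after "Call:" as name(argument=value, ...) on one line, values as JSON. move_arm: Moves the arm, as the interface text tells. Scaled input: -1 to 1 covers 1000 mm each way for a shift and pi/2 rad each way for a turn. Its arguments: {"type":"object","properties":{"motion":{"type":"array","items":{"type":"object","properties":{"tx":{"type":"number"},"ty":{"type":"number"},"tz":{"type":"number"},"twist":{"type":"number"}}}},"gripper":{"type":"number"},"squeeze":{"type":"number"}},"required":["motion"]}

```bash
ls; mkdir -p pics; cat > h.py <<'E'
from cell import arm
import numpy as np, cv2
from scipy.spatial.transform import Rotation as R
def ray(c,px):
    K=np.array(c["K"]);T=np.array(c["T"])
    d=T[:3,:3]@np.linalg.solve(K,[px[0],px[1],1]);return T[:3,3],d
def onz(c,px,z):
    o,d=ray(c,px);return o+d*(z-o[2])/d[2]
def proj(c,p):
    K=np.array(c["K"]);T=np.array(c["T"])
    q=K@(T[:3,:3].T@(np.array(p)-T[:3,3]));return q[:2]/q[2]
def tri(rs):
    A=0;b=0
    for o,d in rs:
        d=d/np.linalg.norm(d);M=np.eye(3)-np.outer(d,d);A=A+M;b=b+M@o
    return np.linalg.solve(A,b)
E
python3 - <<'E'
from h import *
ims=[]
for cam in("scene","side"):
    im=arm.get_image(cam);c=arm.calibration(cam)
    cv2.imwrite(f"pics/{cam}0.png",im[:,:,::-1])
    for q,z in(("key_handle",.073),("slot",.06),("pin_handle",.073),("bottle_mid",.075)):
        for r in arm.place_of(cam,q)[:4]:
            px=np.array(r["point"])*[640,400]
            print(cam,q,round(r["conf"],2),px.round(1),onz(c,px,z).round(3))
print(arm.observe())
E
```

```text
pics
scene key_handle 0.91 [456.1 171.5] [0.624 0.444 0.073]
scene key_handle 0.7 [348.5 258.8] [0.649 0.114 0.073]
scene key_handle 0.65 [380.5 221.9] [0.623 0.219 0.073]
scene key_handle 0.56 [409.3 184.4] [0.588 0.341 0.073]
scene slot 0.82 [217.9 308.5] [ 0.58  -0.096  0.06 ]
scene pin_handle 0.62 [350.5 159.6] [0.451 0.313 0.073]
scene bottle_mid 0.79 [283.5 194.6] [0.449 0.136 0.075]
side key_handle 0.96 [373.8 204.1] [0.641 0.112 0.073]
side key_handle 0.96 [289.6 145.9] [0.611 0.422 0.073]
side key_handle 0.92 [298.4 162.9] [0.588 0.34  0.073]
side key_handle 0.57 [337.6 179.7] [0.628 0.228 0.073]
side slot 0.83 [421.3 289.2] [ 0.57  -0.102  0.06 ]
side pin_handle 0.88 [253.1 188.6] [0.448 0.309 0.073]
side bottle_mid 0.75 [337.5 181.8] [0.621 0.219 0.075]
{'clock': 0.5, 'joints': array([-1.2406106 ,  0.4345139 ,  0.02501661,  1.57322998, -0.01158652,
        1.13398512, -0.07510223]), 'dq': array([-1.39483135e-03, -1.75670867e-03, -1.47745370e-04, -2.16910463e-05,
        3.75053296e-04, -1.07054805e-03, -1.10209635e-03]), 'joint_efforts': array([-1.90745246e-03, -6.67145777e+01,  9.82657559e-01, -3.14570260e+01,
       -6.05400768e-02,  3.37290892e-02,  6.68831331e-05]), 'position': array([0.26216505, 0.56736025, 0.22672178]), 'ee_rot': array([6.74666600e-01, 3.06826076e+00, 7.01670131e-06]), 'force': array([0.95994555, 0.96463771, 0.91670684]), 'ft_torque': array([-0.02630507,  0.00899934, -0.044537  ]), 'gripper_force': 0.0, 'width': 0.9997352128684673}
```

View pics/scene0.png

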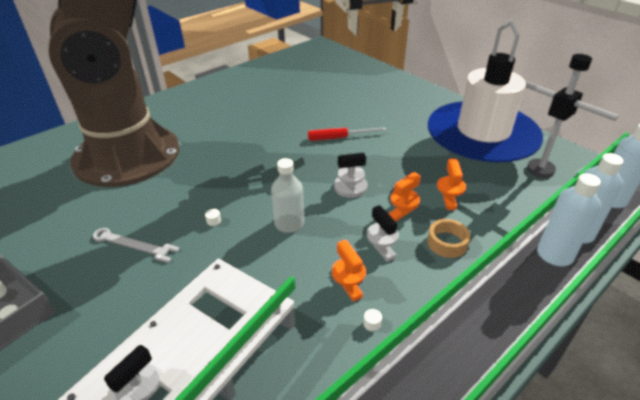

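View pics/side0.png

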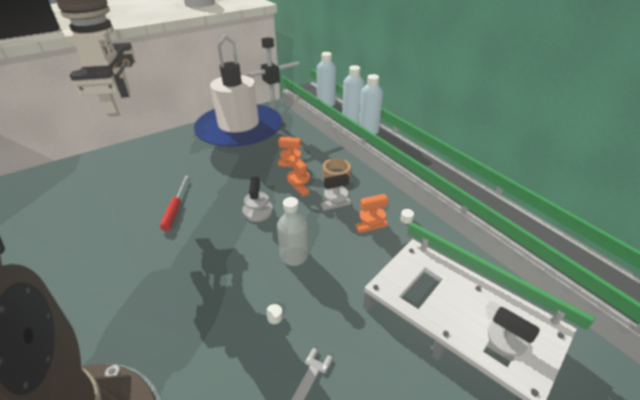

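The scene shows these candidates for the key:
- Orange decoys at (456,172), (349,259) and (405,185), all ruled out by colour.
- A steel part with a round foot at (350,160). This is the pin.
- A steel part with a black handle and bar foot at (383,221) in scene, (337,185) in side. This fits the key.
- The fixed key in the carrier at (128,368).

I choose (383,221) and will check it in a crop.

```bash
python3 - <<'E'
from h import *
s,d=arm.calibration("scene"),arm.calibration("side")
for n,a,b in(("key",(380.5,221.9),(337.6,179.7)),("slot",(217.9,308.5),(421.3,289.2)),("pin",(350.5,159.6),(253.1,188.6)),("bottle",(283.5,194.6),(293,235))):
    print(n,tri([ray(s,a),ray(d,b)]).round(3))
im=cv2.imread("pics/scene0.png")[180:290,320:480];cv2.imwrite("pics/crop.png",cv2.resize(im,None,fx=4,fy=4,interpolation=2))
w=arm.calibration("wrist");o=arm.observe();Rt=R.from_rotvec(o["ee_rot"]).as_matrix()
print(Rt.round(3));print("cam in tool",(Rt.T@(w["T"][:3,3]-o["position"])).round(3));print((Rt.T@w["T"][:3,:3]).round(2),w["K"])
E
```

```text
key [0.624 0.22  0.076]
slot [ 0.576 -0.096  0.052]
pin [0.449 0.314 0.07 ]
bottle [0.448 0.134 0.071]
[[-0.908  0.419  0.   ]
 [ 0.419  0.908 -0.   ]
 [-0.     0.    -1.   ]]
cam in tool [ 0.075 -0.001 -0.158]
[[-0.   -0.96 -0.28]
 [ 1.   -0.   -0.  ]
 [ 0.   -0.28  0.96]] [[310.6432099    0.         318.49210767]
 [  0.         310.6432099  195.17725051]
 [  0.           0.           1.        ]]
```

View pics/crop.png

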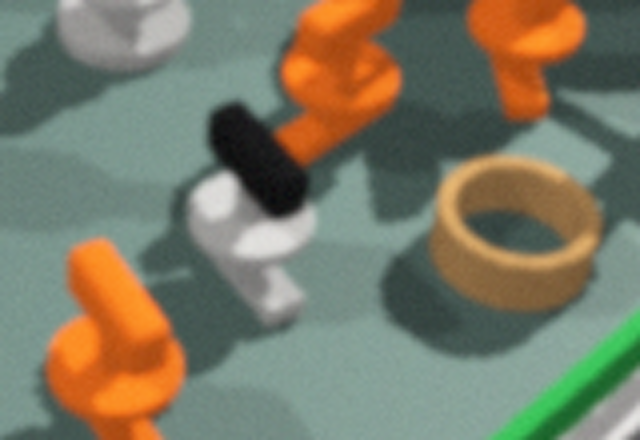

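The crop shows a steel part with a black handle and straight bar foot at (270,300) in the crop, so this is the T-key. I'm moving above it. The handle is already roughly aligned with the gripper.

Call:
move_arm(motion=[{"tx":-0.0435,"ty":-0.0166,"tz":-0.005},{"tx":-0.0435,"ty":-0.0166,"tz":-0.005},{"tx":-0.0435,"ty":-0.0166,"tz":-0.005},{"tx":-0.0435,"ty":-0.0166,"tz":-0.005},{"tx":-0.0435,"ty":-0.0166,"tz":-0.005},{"tx":-0.0435,"ty":-0.0166,"tz":-0.005},{"tx":-0.0435,"ty":-0.0166,"tz":-0.005},{"tx":-0.0435,"ty":-0.0166,"tz":-0.005},{"tx":-0.0435,"ty":-0.0166},{"tx":-0.0435,"ty":-0.0166},{"tx":-0.0435,"ty":-0.0166},{}], gripper=-1)

```text
invalid input
```

```bash
cat > key.py <<'E'
from h import *
o=arm.observe();c=arm.calibration("wrist");im=arm.get_image("wrist");cv2.imwrite("pics/w1.png",im[:,:,::-1])
Rt=R.from_rotvec(o["ee_rot"]).as_matrix()
print(o["position"].round(4),Rt.round(3)[:2,1],o["joints"].round(2),o["clock"])
for r in arm.place_of("wrist","key_handle")[:4]:
    px=np.array(r["point"])*[640,400];P=onz(c,px,.073)
    print(round(r["conf"],2),px.round(),P.round(4),"tool",(Rt.T@(P-o["position"])).round(4))
# dark handle blobs -> min-area rect on top face plane
m=(im.max(2)<45).astype(np.uint8);n,l,st,ce=cv2.connectedComponentsWithStats(m)
for i in range(1,n):
    if st[i,4]>150:
        ys,xs=np.where(l==i);W=np.array([onz(c,p,.08)[:2] for p in zip(xs,ys)])
        r=cv2.minAreaRect((W*1000).astype(np.float32));e=np.linalg.eigh(np.cov(W.T))[1][:,1]
        print(ce[i].round(),st[i,4],np.round(r[0]),np.round(r[1]),"long axis deg",np.degrees(np.arctan2(e[1],e[0])).round(1))
E
python3 key.py
```

```text
[0.2622 0.5674 0.2267] [0.419 0.908] [-1.24  0.43  0.03  1.57 -0.01  1.13 -0.08] 0.5
[581. 114.] 4316 [325. 821.] [ 16. 255.] long axis deg -179.9
[610. 304.] 288 [524. 805.] [20. 41.] long axis deg 145.6
[619. 330.] 1921 [577. 809.] [89. 85.] long axis deg 172.9
[483. 313.] 476 [476. 676.] [48. 31.] long axis deg 73.2
[543. 396.] 974 [628. 704.] [224.   8.] long axis deg 65.0
```

View pics/w1.png

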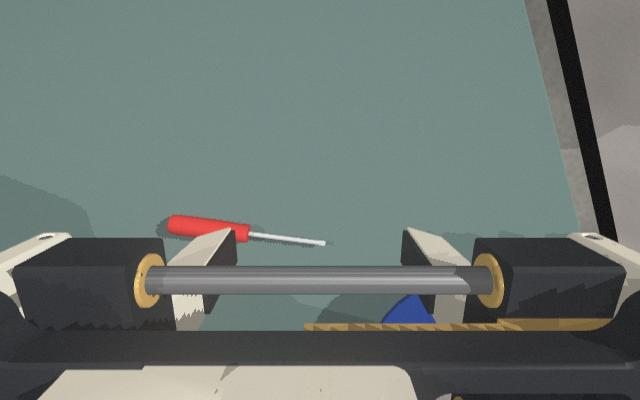

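The move was refused, probably because of the empty row. The wrist picture shows that the view lies on the tool's +x side (image up), so I'll aim 80 mm past the key.

Call:
move_arm(motion=[{"tx":-0.046,"ty":-0.0137,"tz":-0.005,"twist":0},{"tx":-0.046,"ty":-0.0137,"tz":-0.005,"twist":0},{"tx":-0.046,"ty":-0.0137,"tz":-0.005,"twist":0},{"tx":-0.046,"ty":-0.0137,"tz":-0.005,"twist":0},{"tx":-0.046,"ty":-0.0137,"tz":0,"twist":0},{"tx":-0.046,"ty":-0.0137,"tz":0,"twist":0},{"tx":-0.046,"ty":-0.0137,"tz":0,"twist":0},{"tx":-0.046,"ty":-0.0137,"tz":0,"twist":0},{"tx":-0.046,"ty":-0.0137,"tz":0,"twist":0},{"tx":-0.046,"ty":-0.0137,"tz":0,"twist":0},{"tx":-0.046,"ty":-0.0137,"tz":0,"twist":0},{"tx":-0.046,"ty":-0.0137,"tz":0,"twist":0}], gripper=-1)

```text
clock: 1.8
position: [0.6955, 0.1852, 0.2468]
ee_rot: [0.674, 3.068, 0.001]
force: [0.1, 0.8, -0.8]
width: 0.999
gripper_force: 0.0
```

```bash
python3 key.py
```

```text
[0.6955 0.1852 0.2468] [0.419 0.908] [-0.43  0.58  0.17  1.28 -0.1   1.28  0.88] 1.8
0.94 [325.  96.] [0.6211 0.226  0.073 ] tool [0.0847 0.0057 0.1738]
0.78 [241. 160.] [0.6431 0.1166 0.073 ] tool [ 0.0188 -0.0844  0.1738]
[490. 302.] 922 [903. 311.] [51. 91.] long axis deg 131.5
[585. 302.] 1347 [956. 402.] [104.  56.] long axis deg 75.0
[619. 331.] 2091 [1023.  418.] [ 96. 104.] long axis deg 179.7
[ 65. 326.] 492 [ 736. -176.] [96. 21.] long axis deg 62.2
[542. 396.] 1016 [1090.  329.] [241.   9.] long axis deg 65.0
```

View pics/w1.png

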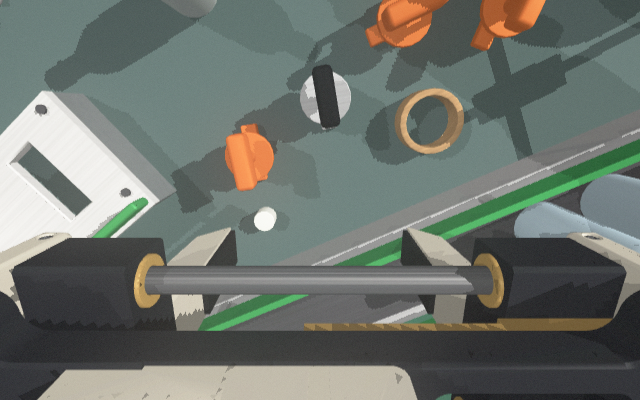

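The picture shows the key's black handle at (326,96), close to vertical. The empty slot is at (51,180), with corners near (10,160), (29,143), (91,202) and (77,216). An orange decoy is at (246,158).

```bash
python3 - <<'E'
from h import *
im=cv2.imread("pics/w1.png");c=arm.calibration("wrist");o=arm.observe();Rt=R.from_rotvec(o["ee_rot"]).as_matrix()
def blob(mask,seed):
    n,l,st,ce=cv2.connectedComponentsWithStats(mask.astype(np.uint8));return l==l[seed[1],seed[0]]
m=blob(im.max(2)<60,(326,96));ys,xs=np.where(m);print("area",m.sum(),xs.min(),xs.max(),ys.min(),ys.max())
# model fit: silhouette of handle box -> compare mask
from scipy.optimize import minimize
mm=m.astype(float)
def sil(p):
    x,y,a=p;u=np.array([np.cos(a),np.sin(a)]);v=np.array([-u[1],u[0]])
    P=[proj(c,[*(np.array([x,y])+s*.03*u+t*.01*v),z]) for s in(-1,1) for t in(-1,1) for z in(.06,.086)]
    h=cv2.convexHull(np.float32(P));k=np.zeros(m.shape,np.uint8)
    cv2.fillConvexPoly(k,np.int32(np.round(h*256)),255,cv2.LINE_AA,8);return k/255.
r=minimize(lambda q:np.abs(sil([.621+q[0]*.01,.226+q[1]*.01,np.radians(-23+10*q[2])])-mm).sum(),[0,0,0],method="Nelder-Mead",options=dict(initial_simplex=[[0,0,0],[.6,0,0],[0,.6,0],[0,0,1]]))
q=r.x;k=np.array([.621+q[0]*.01,.226+q[1]*.01]);print("key",k.round(4),"deg",(-23+10*q[2]).round(1),"cost",r.fun)
# slot: corners refined
g=cv2.cvtColor(im,cv2.COLOR_BGR2GRAY)
cs=cv2.cornerSubPix(g,np.float32([[10,160],[29,143],[91,202],[77,216]])[:,None],(4,4),(-1,-1),(3,50,.01))[:,0]
W=np.array([onz(c,p,.06)[:2] for p in cs]);print(cs.round(1).tolist(),W.round(4).tolist(),[np.linalg.norm(W[i]-W[i-1]).round(4) for i in range(4)],"centre",W.mean(0).round(4))
for i,j in((1,2),(0,3)):
    d=W[j]-W[i];print("slot x deg",np.degrees(np.arctan2(d[1],d[0])).round(1))
t=Rt.T@(np.array([*k,.054])-o["position"]);print("tool shift to key",t.round(4),"tool y deg",np.degrees(np.arctan2(Rt[1,1],Rt[0,1])).round(1))
E
```

```text
area 1100 312 339 65 127
key [0.6276 0.2176] deg -14.0 cost 340.77647058823527Traceback (most recent call last):
  File "<stdin>", line 18, in <module>
cv2.error: OpenCV(4.12.0) :-1: error: (-5:Bad argument) in function 'cornerSubPix'
> Overload resolution failed:
>  - Layout of the output array corners is incompatible with cv::Mat
>  - Expected Ptr<cv::UMat> for argument 'corners'
```

```bash
python3 - <<'E'
from h import *
from scipy.optimize import differential_evolution as DE
im=cv2.imread("pics/w1.png");c=arm.calibration("wrist");o=arm.observe();Rt=R.from_rotvec(o["ee_rot"]).as_matrix()
n,l,_,_=cv2.connectedComponentsWithStats((im.max(2)<60).astype(np.uint8));m=l==l[96,326];mm=m[40:160,260:400].astype(float)
def sil(p):
    u=np.array([np.cos(p[2]),np.sin(p[2])]);v=np.array([-u[1],u[0]])
    P=[proj(c,[*(p[:2]+s*.03*u+t*.01*v),z]) for s in(-1,1) for t in(-1,1) for z in(.06,.086)]
    k=np.zeros(m.shape,np.uint8);cv2.fillConvexPoly(k,cv2.convexHull(np.float32(P)).astype(np.int32),255);return k[40:160,260:400]/255.
r=DE(lambda p:np.abs(sil(p)-mm).sum(),[(.6,.65),(.2,.25),(-.8,.1)],maxiter=40,seed=1,polish=False)
k=r.x;print("key",k[:2].round(4),"deg",np.degrees(k[2]).round(1),"cost",r.fun,m.sum(),sil(k).sum())
z=im.copy();z[40:160,260:400][sil(k)>0]=(0,255,0);z=np.hstack([im[40:160,260:400],z[40:160,260:400]]);cv2.imwrite("pics/fit.png",cv2.resize(z,None,fx=2.8,fy=2.8))
g=cv2.cvtColor(im,cv2.COLOR_BGR2GRAY)
cs=np.ascontiguousarray(np.float32([[10,160],[29,143],[91,202],[77,216]]).reshape(-1,1,2))
cs=cv2.cornerSubPix(g,cs,(4,4),(-1,-1),(3,50,.01)).reshape(-1,2)
W=np.array([onz(c,p,.06)[:2] for p in cs]);print(cs.round(1).tolist(),W.round(4).tolist(),[np.linalg.norm(W[i]-W[i-1]).round(4) for i in range(4)],"centre",W.mean(0).round(4))
for i,j in((1,2),(0,3)):
    d=W[j]-W[i];print("slot x deg",np.degrees(np.arctan2(d[1],d[0])).round(1))
t=Rt.T@(np.array([*k[:2],.054])-o["position"]);print("tool shift to key",t.round(4),"tool y deg",np.degrees(np.arctan2(Rt[1,1],Rt[0,1])).round(1))
E
```

```text
key [0.6269 0.2179] deg -15.1 cost 254.0 1100 1354.0
[[8.399999618530273, 163.6999969482422], [27.700000762939453, 140.89999389648438], [91.5999984741211, 201.39999389648438], [75.80000305175781, 215.60000610351562]] [[0.5376, -0.1336], [0.5268, -0.0969], [0.614, -0.076], [0.6202, -0.1037]] [np.float64(0.0878), np.float64(0.0382), np.float64(0.0896), np.float64(0.0284)] centre [ 0.5746 -0.1026]
slot x deg 13.5
slot x deg 19.9
tool shift to key [0.0828 0.0063 0.1916] tool y deg 64.6
```

View pics/fit.png

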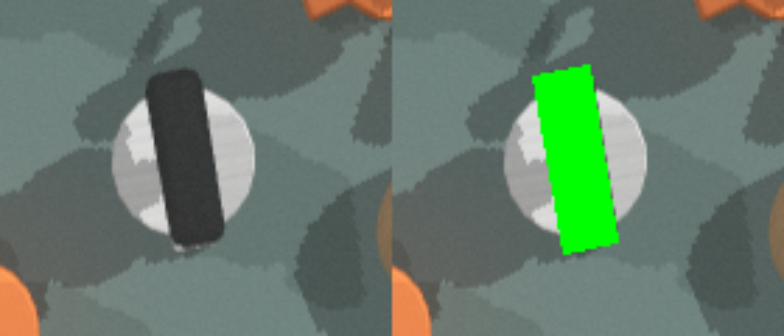

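The arm was still settling when I took that picture, so the calibration I used afterwards doesn't match it. I'll take one fresh picture now that it's still.

```bash
cat > m.py <<'E'
from h import *
from scipy.optimize import differential_evolution as DE
for i in range(3): arm.get_image("wrist")
o=arm.observe();c=arm.calibration("wrist");im=arm.get_image("wrist")[:,:,::-1].copy();cv2.imwrite("pics/w2.png",im)
Rt=R.from_rotvec(o["ee_rot"]).as_matrix();print(o["position"].round(4),o["clock"],np.abs(o["dq"]).max())
px=np.array(arm.place_of("wrist","key_handle")[0]["point"])*[640,400];print(px,onz(c,px,.073).round(4))
n,l,_,_=cv2.connectedComponentsWithStats((im.max(2)<60).astype(np.uint8));m=l==l[int(px[1]),int(px[0])]
def mk(P,hull=True):
    k=np.zeros(m.shape,np.uint8);P=np.float32(P);cv2.fillConvexPoly(k,(cv2.convexHull(P) if hull else P).round().astype(np.int32),255);return k>0
def box(p,lx,ly,zs):
    u=np.array([np.cos(p[2]),np.sin(p[2])]);v=np.array([-u[1],u[0]])
    return [proj(c,[*(p[:2]+s*lx*u+t*ly*v),z]) for s in(-1,1) for t in(-1,1) for z in zs]
k=DE(lambda p:(mk(box(p,.03,.01,(.06,.086)))^m).sum(),[(.6,.65),(.2,.25),(-.8,.1)],maxiter=40,seed=1,polish=False)
print("key",k.x.round(4),np.degrees(k.x[2]).round(1),k.fun,m.sum())
# slot: contrast of top edge: inside region darker than white rim
g=cv2.GaussianBlur(cv2.cvtColor(im,cv2.COLOR_BGR2GRAY),(3,3),0).astype(float)
gm=cv2.magnitude(cv2.Sobel(g,6,1,0),cv2.Sobel(g,6,0,1))
def edge(p):
    u=np.array([np.cos(p[2]),np.sin(p[2])]);v=np.array([-u[1],u[0]]);C=[(-.044,-.019),(.044,-.019),(.044,.019),(-.044,.019)]
    P=[proj(c,[*(p[:2]+(1-f)*(a[0]*u+a[1]*v)+f*(b[0]*u+b[1]*v)),.06]) for a,b in zip(C,C[1:]+C[:1]) for f in np.linspace(.05,.95,25)]
    P=np.float32(P);return -np.minimum(cv2.remap(gm.astype(np.float32),P[:,0].copy(),P[:,1].copy(),1),250).mean()
s=DE(edge,[(.55,.6),(-.13,-.07),(0,.6)],maxiter=80,seed=1,polish=False)
print("slot",s.x.round(4),np.degrees(s.x[2]).round(1),s.fun)
print([ (round(r["conf"],2),onz(c,np.array(r["point"])*[640,400],.06).round(4)) for r in arm.place_of("wrist","slot")[:2]])
u=Rt[:2,1];print("tool shift",(Rt.T@(np.array([*k.x[:2],.054])-o["position"])).round(4),"tool y deg",np.degrees(np.arctan2(u[1],u[0])).round(1),o["joints"].round(2))
z=im.copy();cv2.polylines(z,[cv2.convexHull(np.float32(box(s.x,.044,.019,(.06,)))).round().astype(int),cv2.convexHull(np.float32(box(k.x,.03,.01,(.06,.086)))).round().astype(int)],True,(0,0,255));cv2.imwrite("pics/fit2.png",cv2.resize(z[40:240,:400],None,fx=2,fy=2))
E
python3 m.py
```

```text
[0.6941 0.1868 0.2464] 2.05 0.027347661735937966
[322.816  99.8  ] [0.6218 0.224  0.073 ]
key [ 0.6229  0.2255 -0.2724] -15.6 255.0 1085
slot [ 0.5743 -0.0965  0.2674] 15.3 -188.35317993164062
[(0.91, array([ 0.5737, -0.0987,  0.06  ]))]
tool shift [0.0807 0.0052 0.1924] tool y deg 65.2 [-0.43  0.58  0.17  1.29 -0.1   1.28  0.88]
```

View pics/fit2.png

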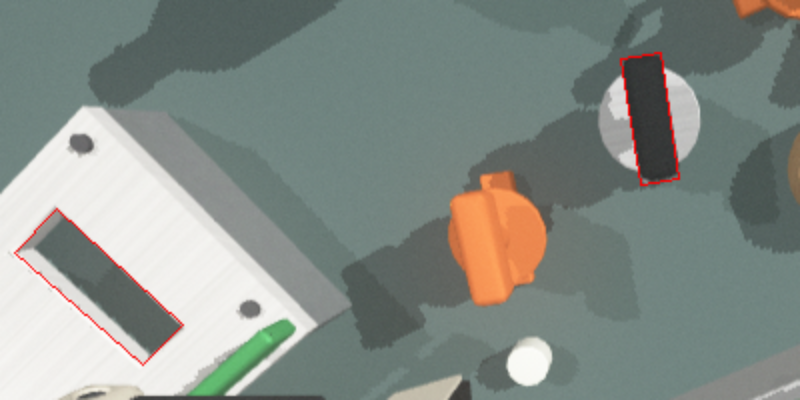

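The fits sit well on the picture: the slot is at (0.574, −0.097) at 15.3°, and the key is at (0.622, 0.225) at −15.6°. I'm descending onto the key.

Call:
move_arm(motion=[{"tx":0.02,"ty":0.0012,"tz":0.03,"twist":0},{"tx":0.02,"ty":0.0012,"tz":0.03,"twist":0},{"tx":0.02,"ty":0.0012,"tz":0.03,"twist":0},{"tx":0.02,"ty":0.0012,"tz":0.03,"twist":0},{"tx":0,"ty":0,"tz":0.02,"twist":-0.051},{"tx":0,"ty":0,"tz":0.02,"twist":-0.051},{"tx":0,"ty":0,"tz":0.02,"twist":0},{"tx":0,"ty":0,"tz":0.011,"twist":0},{"tx":0,"ty":0,"tz":0,"twist":0},{"tx":0,"ty":0,"tz":0,"twist":0}], gripper=-1)

```text
clock: 3.2
position: [0.6238, 0.2251, 0.0565]
ee_rot: [0.426, 3.112, 0.001]
force: [-0.9, 0.6, -0.6]
width: 1.0
gripper_force: 0.0
```

Call:
move_arm(motion=[{"tx":0,"ty":0,"tz":0.002,"twist":0},{"tx":0,"ty":0,"tz":0,"twist":0},{"tx":0,"ty":0,"tz":0,"twist":0},{"tx":0,"ty":0,"tz":0,"twist":0},{"tx":0,"ty":0,"tz":0,"twist":0},{"tx":0,"ty":0,"tz":0,"twist":0},{"tx":0,"ty":0,"tz":0,"twist":0},{"tx":0,"ty":0,"tz":0,"twist":0}], gripper=1, squeeze=40)

```text
clock: 4.0
position: [0.6236, 0.2245, 0.0537]
ee_rot: [-0.427, -3.112, 0.0]
force: [0.1, -1.0, 0.3]
width: 0.347
gripper_force: 0.0
```

Call:
move_arm(motion=[{"tx":0,"ty":0,"tz":0,"twist":0},{"tx":0,"ty":0,"tz":0,"twist":0},{"tx":0,"ty":0,"tz":0,"twist":0},{"tx":0,"ty":0,"tz":0,"twist":0},{"tx":0,"ty":0,"tz":0,"twist":0}])

```text
clock: 4.5
position: [0.6237, 0.2246, 0.0537]
ee_rot: [0.427, 3.112, 0.0]
force: [-0.0, 0.9, -0.8]
width: 0.215
gripper_force: 39.9
```

Call:
move_arm(motion=[{"tx":0,"ty":0,"tz":-0.02,"twist":0},{"tx":0,"ty":0,"tz":-0.036,"twist":0},{"tx":0,"ty":0,"tz":-0.036,"twist":0},{"tx":0,"ty":0,"tz":-0.036,"twist":0},{"tx":0,"ty":0,"tz":-0.02,"twist":0},{"tx":0,"ty":0,"tz":0,"twist":0}])

```text
clock: 5.1
position: [0.6251, 0.2248, 0.2048]
ee_rot: [0.427, 3.108, 0.004]
force: [0.9, -0.6, -3.7]
width: 0.215
gripper_force: 39.9
```

Call:
move_arm(motion=[{"tx":-0.003,"ty":-0.02,"tz":0,"twist":0},{"tx":-0.004,"ty":-0.036,"tz":0,"twist":0},{"tx":-0.005,"ty":-0.04,"tz":0,"twist":0},{"tx":-0.005,"ty":-0.04,"tz":0,"twist":0},{"tx":-0.005,"ty":-0.04,"tz":0,"twist":0},{"tx":-0.005,"ty":-0.04,"tz":0,"twist":0},{"tx":-0.005,"ty":-0.04,"tz":0,"twist":0},{"tx":-0.004,"ty":-0.036,"tz":0,"twist":0},{"tx":-0.004,"ty":-0.03,"tz":0,"twist":0},{"tx":0,"ty":0,"tz":0,"twist":0},{"tx":0,"ty":0,"tz":0,"twist":0}])

```text
clock: 6.2
position: [0.5739, -0.0977, 0.1999]
ee_rot: [-0.431, -3.109, 0.001]
force: [-0.1, 0.6, -3.0]
width: 0.217
gripper_force: 40.0
```

Call:
move_arm(motion=[{"tx":0,"ty":0,"tz":0,"twist":-0.057},{"tx":0,"ty":0,"tz":0,"twist":-0.057},{"tx":0,"ty":0,"tz":0,"twist":-0.057},{"tx":0,"ty":0,"tz":0,"twist":-0.057},{"tx":0,"ty":0,"tz":0,"twist":-0.057},{"tx":0,"ty":0,"tz":0,"twist":-0.058},{"tx":0,"ty":0,"tz":0,"twist":0},{"tx":0,"ty":0,"tz":0,"twist":0},{"tx":0,"ty":0,"tz":0,"twist":0}])

```text
clock: 7.1
position: [0.5753, -0.0959, 0.2013]
ee_rot: [0.414, -3.113, -0.0]
force: [-0.2, -0.6, -2.8]
width: 0.216
gripper_force: 40.0
```

```bash
python3 - <<'E'
from h import *
o=arm.observe();Rt=R.from_rotvec(o["ee_rot"]).as_matrix();u=Rt[:2,1]
print(o["position"].round(4),np.degrees(np.arctan2(u[1],u[0])).round(1),o["joints"].round(2),o["width"],o["gripper_force"],o["clock"])
print((Rt.T@(np.array([.5755,-.096,.116])-o["position"])).round(4))
im=arm.get_image("scene")[190:400,40:340];im2=arm.get_image("side")[190:400,320:620]
cv2.imwrite("pics/held.png",cv2.resize(np.hstack([im,im2])[:,:,::-1],None,fx=1.33,fy=1.33))
E
```

```text
[ 0.5753 -0.0959  0.2013] 105.2 [ 0.03  0.39  0.05  1.71 -0.02  1.04  1.93] 0.21573871753445556 39.95419085025787 7.1
[-0.0003 -0.0002  0.0853]
```

View pics/held.png

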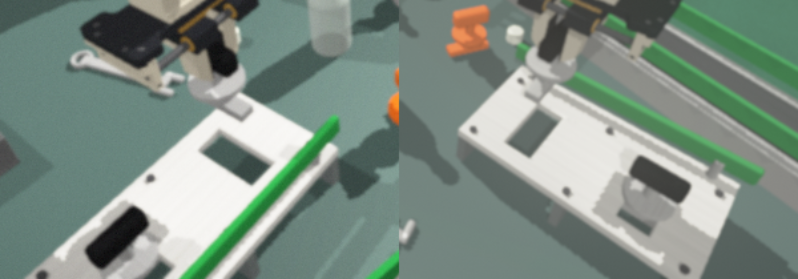

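The key is held upright at about (240,90) in the left half, with its foot parallel to the slot. I'm lowering it through.

Call:
move_arm(motion=[{"tx":0,"ty":0,"tz":0.02,"twist":0},{"tx":0,"ty":0,"tz":0.025,"twist":0},{"tx":0,"ty":0,"tz":0.02,"twist":0},{"tx":0,"ty":0,"tz":0.01,"twist":0},{"tx":0,"ty":0,"tz":0.005,"twist":0},{"tx":0,"ty":0,"tz":0.005,"twist":0},{"tx":0,"ty":0,"tz":0.005,"twist":0},{"tx":0,"ty":0,"tz":0.005,"twist":0},{"tx":0,"ty":0,"tz":0.005,"twist":0},{"tx":0,"ty":0,"tz":0,"twist":0}])

```text
clock: 8.2
position: [0.5751, -0.0964, 0.1012]
ee_rot: [0.417, -3.113, -0.0]
force: [0.2, 1.0, -3.1]
width: 0.21
gripper_force: 40.0
```

Call:
move_arm(motion=[{"tx":0,"ty":0,"tz":0.004,"twist":0},{"tx":0,"ty":0,"tz":0.004,"twist":0},{"tx":0,"ty":0,"tz":0.004,"twist":0},{"tx":0,"ty":0,"tz":0.004,"twist":0},{"tx":0,"ty":0,"tz":0,"twist":0},{"tx":0,"ty":0,"tz":0,"twist":0}])

```text
clock: 8.8
position: [0.5755, -0.0964, 0.0856]
ee_rot: [0.417, -3.114, -0.0]
force: [0.0, -0.4, -3.0]
width: 0.213
gripper_force: 40.0
```

No contact and the foot is below the plate, so I'm making the quarter turn.

Call:
move_arm(motion=[{"tx":0,"ty":0,"tz":0,"twist":0.08},{"tx":0,"ty":0,"tz":0,"twist":0.084},{"tx":0,"ty":0,"tz":0,"twist":0.084},{"tx":0,"ty":0,"tz":0,"twist":0.084},{"tx":0,"ty":0,"tz":0,"twist":0.084},{"tx":0,"ty":0,"tz":0,"twist":0.084},{"tx":0,"ty":0,"tz":0,"twist":0.084},{"tx":0,"ty":0,"tz":0,"twist":0.084},{"tx":0,"ty":0,"tz":0,"twist":0.084},{"tx":0,"ty":0,"tz":0,"twist":0.084},{"tx":0,"ty":0,"tz":0,"twist":0.084},{"tx":0,"ty":0,"tz":0,"twist":0.08}])

```text
clock: 10.0
position: [0.5758, -0.0961, 0.086]
ee_rot: [1.913, 2.492, 0.001]
force: [0.3, 0.6, -2.2]
width: 0.212
gripper_force: 40.0
```

Call:
move_arm(motion=[{"tx":0,"ty":0,"tz":0,"twist":0},{"tx":0,"ty":0,"tz":0.001,"twist":0},{"tx":0,"ty":0,"tz":0.001,"twist":0},{"tx":0,"ty":0,"tz":0.001,"twist":0},{"tx":0,"ty":0,"tz":0,"twist":0},{"tx":0,"ty":0,"tz":0,"twist":0}])

```text
clock: 10.6
position: [0.5754, -0.0965, 0.0827]
ee_rot: [-1.907, -2.497, -0.0]
force: [0.2, 0.2, -2.4]
width: 0.214
gripper_force: 40.0
```

Call:
move_arm(motion=[{"tx":0,"ty":0,"tz":0.001,"twist":0},{"tx":0,"ty":0,"tz":0,"twist":0},{"tx":0,"ty":0,"tz":0,"twist":0}])

```text
clock: 10.9
position: [0.5756, -0.0965, 0.0818]
ee_rot: [1.907, 2.496, 0.0]
force: [0.2, -0.6, -2.4]
width: 0.213
gripper_force: 40.0
```

Call:
move_arm(motion=[{"tx":0,"ty":0,"tz":0.001,"twist":0},{"tx":0,"ty":0,"tz":0,"twist":0},{"tx":0,"ty":0,"tz":0,"twist":0}])

```text
clock: 11.2
position: [0.5757, -0.0964, 0.0816]
ee_rot: [1.907, 2.496, 0.001]
force: [-3.0, 0.6, 7.6]
width: 0.216
gripper_force: 40.0
```

The collar is on the plate, so I'm letting go with a partial opening to stay clear of the rail.

Call:
move_arm(motion=[{"tx":0,"ty":0,"tz":0,"twist":0},{"tx":0,"ty":0,"tz":0,"twist":0},{"tx":0,"ty":0,"tz":0,"twist":0},{"tx":0,"ty":0,"tz":0,"twist":0},{"tx":0,"ty":0,"tz":0,"twist":0},{"tx":0,"ty":0,"tz":0,"twist":0},{"tx":0,"ty":0,"tz":0,"twist":0}], gripper=-0.3)

```text
clock: 11.9
position: [0.5755, -0.0964, 0.0807]
ee_rot: [1.907, 2.496, 0.0]
force: [-0.1, -0.0, -0.2]
width: 0.651
gripper_force: 0.0
```

Call:
move_arm(motion=[{"tx":0,"ty":0,"tz":-0.01,"twist":0},{"tx":0,"ty":0,"tz":-0.02,"twist":0},{"tx":0,"ty":0,"tz":-0.03,"twist":0},{"tx":0,"ty":0,"tz":-0.04,"twist":0},{"tx":0,"ty":0,"tz":-0.04,"twist":0},{"tx":0,"ty":0,"tz":-0.03,"twist":0},{"tx":0,"ty":0,"tz":0,"twist":0},{"tx":0,"ty":0,"tz":0,"twist":0},{"tx":0,"ty":0,"tz":0,"twist":0}])

```text
clock: 12.8
position: [0.5748, -0.0961, 0.25]
ee_rot: [-1.906, -2.496, 0.001]
force: [0.7, 0.5, -0.4]
width: 0.649
gripper_force: 0.0
```

```bash
python3 - <<'E'
from h import *
im=arm.get_image("scene")[190:400,40:340];im2=arm.get_image("side")[190:400,320:620]
cv2.imwrite("pics/end.png",cv2.resize(np.hstack([im,im2])[:,:,::-1],None,fx=1.33,fy=1.33))
for cam in("scene","side"):
    c=arm.calibration(cam)
    for r in arm.place_of(cam,"key_handle")[:5]:
        px=np.array(r["point"])*[640,400];print(cam,round(r["conf"],2),px.round(),onz(c,px,.101).round(3))
print(arm.observe()["clock"])
E
```

```text
scene 0.95 [213. 290.] [ 0.578 -0.096  0.101]
scene 0.94 [407. 183.] [0.603 0.31  0.101]
scene 0.89 [350. 257.] [0.665 0.099 0.101]
scene 0.71 [453. 170.] [0.637 0.408 0.101]
scene 0.29 [353. 160.] [0.482 0.287 0.101]
side 0.9 [297. 165.] [0.56  0.299 0.101]
side 0.86 [374. 200.] [0.626 0.098 0.101]
side 0.84 [425. 271.] [ 0.574 -0.097  0.101]
side 0.65 [290. 141.] [0.603 0.404 0.101]
13.0
```

View pics/end.png

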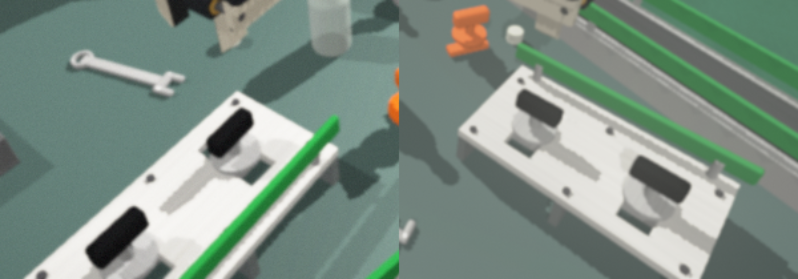

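The picture shows the key seated at (232,135) and (538,108) in the two halves. It matches the fixed key, with its handle square across the slot, collar down, and the gripper clear.

```bash
python3 -c "
from cell import arm
print(arm.sign_off())"
```

```text
the job is handed in; nothing more can be done
None
```

The key is locked in the empty slot, upright with its collar on the plate and its handle square across, then released; the pin and bottle were not touched, and the job was handed in at about 13 s.

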